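# Hold the spring clamp open at the index tab

### The job

The fallen oil bottle is in the way of the spring clamp: stand it upright in the drip tray and let go of it. Then pull the clamp's sliding jaw open by its handle until the pointer is lined up with the index tab on the side of the bed, and finish while still holding it steadily there, since the spring pulls it shut if you let go. Don't disturb the jar, the mug or the screwdriver.

Things in the scene. Friction and masses are not known exactly. Their poses are not given: they have to be found in the camera images.
- clamp: bench clamp, fixed: grey flat bed 110 (x) x 270 (y) x 20 mm high; origin at the centre of its underside, z up, x away from the robot, y along the bed: the way the jaw pulls open (about the robot's left). At -y a fixed dark steel jaw 90 x 26 mm (y -120 to -94 mm), top 65 mm above the bench; at +y a low block (y 114 to 130 mm), top 42 mm. Flat between.
- jaw (a joint): opening of the sliding jaw in m: 0 = sprung shut, grows as it is pulled towards the clamp's +y, end stop at 0.13. A spring pulls it shut with about 4 N at 0, rising by 0.9 N per 10 mm (10 to 13 N at the tab); it does not stay where it is left.
- handle (a point): centre of the top of the sliding jaw's handle, 116 mm above the bench; axes as the clamp's. The handle is an upright black block 50 (x) x 18 (y) mm, 50 mm tall, on a plain steel jaw 80 (x) x 24 (y) mm whose top is 66 mm above the bench. Can be pinched from above across its 18 mm.
- pointer (a point): tip of the jaw's pointer, a 5 mm wide steel finger that sticks out of the jaw's +x side just above the bed and over its edge; moves with the jaw; axes as the clamp's.
- tab: index tab, the mark: steel block 24 (x) x 10 (y) x 18 mm on the bed's +x side; its place along the bed varies (70 to 100 mm of jaw opening). Origin at the middle of its 10 mm width, on its top face, just below the pointer's path; axes as the clamp's. The pointer is on the mark when its y in the clamp's frame equals this origin's.
- bottle: white oil bottle, grey screw cap: square body 46 x 46 mm, 115 mm tall, then a neck; 159 mm overall, cap 28 mm across, 0.14 to 0.28 kg, centre of mass about 62 mm up. Origin at the centre of its underside, z towards the cap. Starts lying on a flat side across the clamp's bed in front of the sliding jaw, axis 43 mm above the bench, cap away from the robot.
- tray: aluminium drip tray fixed on the bench, left or right of the clamp: 140 x 140 mm outside, 14 mm tall, walls and floor 4 mm thick, open at the top. Origin at the centre of its underside.
- jar: amber glass jar, 64 mm across, 90 mm tall, origin at the centre of its underside; leave alone.
- mug: white mug, 80 mm across, 90 mm tall, origin at the centre of its underside; leave alone.
- screwdriver: screwdriver lying on the bench along its x axis; leave alone.

How it is judged:
By the outcome, as a careful person would: the job done as asked, in the order asked, and still so for the second after the job is handed in, while the arm keeps its last pose, push and grip.
It also fails if it takes over 59 s, if anything falls off the work surface, if the arm or the gripper's body presses on something with over 40 N, if the wrist force passes 120 N, or if a joint passes its speed limit or range.

### The arm

A 7-joint arm with a two-finger parallel gripper is mounted at the origin on the work surface. World frame = base frame: x ahead of the robot, y to its left, z up, the work surface at z = 0. Lengths are in m, angles in rad, forces in N, time in s.
With the tool pointing down it reaches from about 0.425 to 0.95 m from the base axis. Payload 4.7 kg.
Tool frame: the origin (TCP) lies at the very end of the fingers, on their centre line; the grasp point (between the pads) lies r.grip_point_offset behind it (r.grip_point_offset is the distance from the TCP to the grasp point, in m); z points along the fingers, y is the direction in which the jaws open and shut (so a half turn about z gives the same grasp; the last joint's range is limited). The gripper opens to 85 mm and grips with 20 to 120 N. Pads are 22 mm wide; open, the fingers measure 114 mm over their backs; the gripper's body (76 mm by 85 mm) begins 54 mm behind the grasp point. The pads swing forward as they close: fully open they stand 13 mm farther back than shut.
Start: joints at [-1.271, 0.469, -0.049, 1.532, 0.024, 1.141, -0.082], TCP at [0.218, 0.639, 0.231] pointing down, gripper open.
Joint ranges: [-2.59, 2.59], [-0.33, 1.99], [-1.39, 1.29], [0.1, 2.45], [-1.04, 4.18], [0.21, 1.99], [-2.66, 2.66]. Speed limits (rad/s): [2.57, 2.57, 3.14, 3.14, 3.14, 3.14, 3.14].

### API

Orientations are given as a unit quaternion [w, x, y, z].
In Python, from rig import state, read_camera, camera_model, r, regions_of gives the robot as it stands.
- The arm moves only by the tool servo_tool, never from a script. Its argument "deltas" is a list of rows, each an object with "dp": the shift along the world's x, y, z in m, a list of three; "yaw": the turn about the world's z in degrees. In form: [{"dp": [tx, ty, tz], "yaw": yaw}, ...]. A call has 1 to 12 rows; each row is the pose to reach, as a shift and turn from the pose measured when the call began; what a row does not reach only later rows make up. A row lasts 1/10 s, in which the tool goes at most 50 mm and 8.59 degrees, less where a joint would pass 70% of its speed; a pose out of reach is approached as far as the arm can. A call with a gripper value outside its range is refused whole. "fingers" is the opening, from -1 (shut) to 1 (fully open), set as the call begins (left out, the last holds). The fingers move at their own pace and stop on an object; "squeeze" is the grip in N (left out, the last holds). Time passes only in rows, so rows that repeat a pose let the fingers close. It gives the time, the measured TCP pose, the force and the opening at its end, in the units of the state.
- state(): the state, without advancing time (a new reading comes with each control period).
- read_camera(name): name is "scene" or "top" or "wrist"; returns the picture (480x640x3 uint8, red, green, blue); there is no depth.
- camera_model(name): a dict with "K" (3x3 intrinsics, pixels), "view" (4x4, takes a point from world to camera coordinates); the wrist camera has in their place "tool_from_camera" (4x4, takes a point from camera to tool coordinates, whose origin is the TCP and whose axes are the flange's). Camera axes: x right, y down, z forward; pixel columns grow to the right and rows downward; lengths in m; the calibration is good to about 2 mm. A picture is of the moment at which its call begins: read the wrist's pose just before it. camera_model takes no time and is no camera call.
- r.close_job(): hands the job in, once; it reports no verdict.
Trained networks look in the newest picture that a camera, given by its name, has taken for a name from the list of things; names that differ only in an ending like _2 or _b are one class to them, and where a whole thing is asked for, a point or a joint stands for the part that bears it (a point fixed in the world has none). Each returns a list of dicts, best first, with "score" (0 to 1); they miss things now and then, are a little off and sometimes report something else, mostly with a low value. They report only what shows in the picture. A call takes as long as a camera call.
- regions_of(label, camera): "region" (480x640 bool, what is visible of it) and "pixel" ([column, row] in pixels, amid what is visible of it).
The state is a dict: "time_s": time; "q": joint angles; "qvel": joint speeds; "joint_torque": joint torques, N m; "tcp_pos": TCP position; "tool_rot": TCP orientation; "wrist_force": force on the tool from outside, world axes, zero at the start; "wrist_torque": the same for the moment, N m; "gripper_width": opening from 0.0 (shut) to 1.0 (fully open).
Only numpy, scipy, OpenCV 4.12 (cv2) and the standard library are available. Lean on these libraries where they do the work, as an engineer would, in place of code of your own. Each camera call takes 0.05 s, during which the arm holds its last target. There are 200 camera calls.

## Working session

There is one attempt and no reset: what is moved stays moved. The work goes in short steps, Python scripts to look and compute and a tool call to move; the robot and the scene stay as the last step left them, time stands still between calls to the robot, and variables do not carry over. Pictures are saved under pics/ and viewed, about 8 in all and at most 12, crops included, and the job is handed in when it is done.

Besides the shell and the picture viewer there is one more tool, called after "Call:" by a JSON object that holds its "method" and its "body". servo_tool: Moves the arm, as the interface text tells. Its arguments: {"type":"object","properties":{"deltas":{"type":"array"},"fingers":{"type":"number"},"squeeze":{"type":"number"}},"required":["deltas"]}

```bash
mkdir -p pics; ls; python3 - <<'E'
from rig import state, read_camera, camera_model, r, regions_of
import cv2, numpy as np
s=state(); print({k:np.round(v,3).tolist() for k,v in s.items()}, r.grip_point_offset)
ims=[]
for c in ("scene","top"):
    im=read_camera(c); cv2.imwrite(f"pics/{c}0.png",im[:,:,::-1])
    m=camera_model(c); print(c,np.round(m["K"],1).tolist(),np.round(m["view"],3).tolist())
    for n in ("clamp","jaw","handle","pointer","tab","bottle","tray","jar","mug","screwdriver"):
        print(n,[(round(d["score"],2),np.round(d["pixel"]).tolist(),int(d["region"].sum())) for d in regions_of(n,c)][:2])
print(np.round(camera_model("wrist")["tool_from_camera"],3).tolist(), np.round(camera_model("wrist")["K"],1).tolist(), state()["time_s"])
E
```

```text
pics
{'time_s': 0.0, 'q': [-1.271, 0.469, -0.049, 1.534, 0.024, 1.141, -0.082], 'qvel': [0.001, 0.002, -0.002, -0.001, 0.001, -0.001, 0.001], 'joint_torque': [-0.0, -51.031, -0.046, -23.772, 0.011, 0.008, 0.0], 'tcp_pos': [0.218, 0.638, 0.23], 'tool_rot': [-0.0, 0.164, 0.987, -0.001], 'wrist_force': [-0.6, 0.583, -0.632], 'wrist_torque': [-0.023, -0.003, -0.06], 'gripper_width': 0.999} 0.0187
scene [[462.4, 0.0, 324.7], [0.0, 462.4, 241.0], [0.0, 0.0, 1.0]] [[0.807, 0.59, 0.023, -0.514], [0.35, -0.447, -0.823, -0.143], [-0.475, 0.672, -0.568, 1.298], [0.0, 0.0, 0.0, 1.0]]
clamp [(0.62, [301.0, 275.0], 3800)]
jaw [(0.56, [295.0, 262.0], 928), (0.45, [401.0, 280.0], 559)]
handle [(0.94, [294.0, 258.0], 888)]
pointer [(0.74, [300.0, 261.0], 922)]
tab [(0.64, [347.0, 274.0], 96)]
bottle [(0.75, [333.0, 250.0], 1461)]
tray [(0.87, [191.0, 372.0], 6408), (0.28, [300.0, 261.0], 977)]
jar [(0.67, [369.0, 200.0], 879), (0.3, [190.0, 368.0], 6296)]
mug [(0.86, [319.0, 344.0], 3362)]
screwdriver [(0.84, [401.0, 279.0], 537), (0.64, [319.0, 346.0], 3436)]
top [[472.6, 0.0, 325.1], [0.0, 472.6, 246.9], [0.0, 0.0, 1.0]] [[0.027, -1.0, 0.009, -0.009], [-0.982, -0.028, -0.186, 0.625], [0.186, -0.004, -0.982, 1.03], [0.0, 0.0, 0.0, 1.0]]
clamp [(0.89, [333.0, 262.0], 4372), (0.63, [358.0, 251.0], 535)]
jaw [(0.61, [355.0, 252.0], 448)]
handle [(0.62, [357.0, 250.0], 467)]
pointer [(0.85, [357.0, 252.0], 482)]
tab []
bottle [(0.67, [310.0, 249.0], 1251), (0.31, [201.0, 275.0], 815)]
tray [(0.83, [472.0, 259.0], 3415)]
jar [(0.81, [200.0, 274.0], 805), (0.51, [469.0, 259.0], 3298)]
mug [(0.72, [412.0, 191.0], 1413)]
screwdriver [(0.9, [293.0, 190.0], 559)]
[[0.001, -0.966, -0.259, 0.066], [1.0, 0.001, -0.0, 0.001], [0.001, -0.259, 0.966, -0.144], [0.0, 0.0, 0.0, 1.0]] [[387.4, 0.0, 318.5], [0.0, 387.4, 240.3], [0.0, 0.0, 1.0]] 1.1
```

View pics/scene0.png

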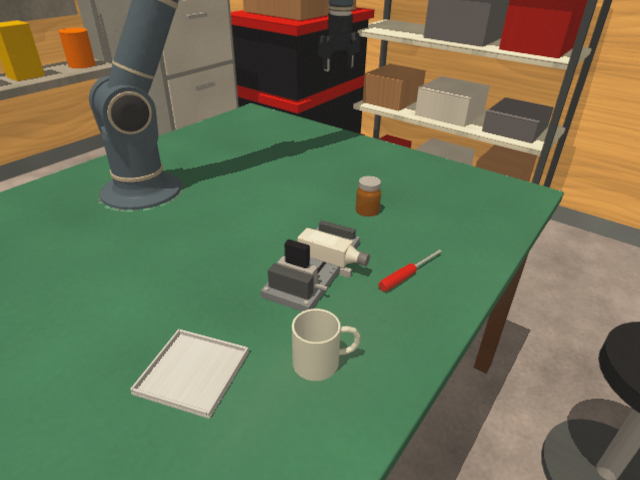

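View pics/top0.png

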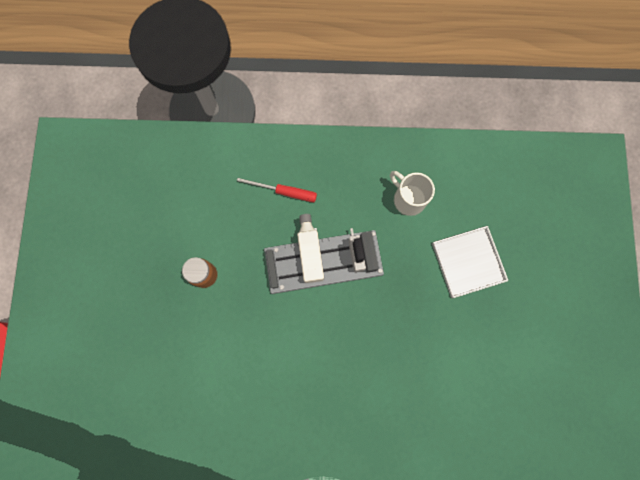

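The scene view shows the sliding jaw with its black handle near (296,255), the pointer near (322,289), the tab near (346,272), the bottle at (330,248), the tray at (191,372) and the mug at (318,345). The top view shows the bottle from (313,282) to the cap at (306,215), the handle at (359,250), the tray at (470,262), the jar at (199,273) and the screwdriver at (280,190).

```bash
cat > h.py <<'E'
from rig import state, read_camera, camera_model, r, regions_of
import cv2, numpy as np
from scipy.spatial.transform import Rotation as R
def cam(name, s=None):
    m=camera_model(name); K=np.array(m["K"])
    if name!="wrist": return K,np.array(m["view"])
    s=s or state(); T=np.eye(4); q=s["tool_rot"]; T[:3,:3]=R.from_quat([q[1],q[2],q[3],q[0]]).as_matrix(); T[:3,3]=s["tcp_pos"]
    return K,np.linalg.inv(T@np.array(m["tool_from_camera"]))
def onplane(px,z,KV):
    K,V=KV; px=np.atleast_2d(px).astype(float); W=np.linalg.inv(V)
    d=(np.c_[px,np.ones(len(px))]@np.linalg.inv(K).T)@W[:3,:3].T; c=W[:3,3]
    return c+d*((z-c[2])/d[:,2])[:,None]
def proj(P,KV):
    K,V=KV; P=np.atleast_2d(P); p=(P@V[:3,:3].T+V[:3,3])@K.T; return p[:,:2]/p[:,2:]
def tri(obs):  # [(px,KV),...]
    A=[];b=[]
    for px,(K,V) in obs:
        W=np.linalg.inv(V); d=W[:3,:3]@np.linalg.inv(K)@np.r_[px,1.]; d/=np.linalg.norm(d); M=np.eye(3)-np.outer(d,d)
        A.append(M); b.append(M@W[:3,3])
    A=np.vstack(A); b=np.hstack(b); x=np.linalg.lstsq(A,b,rcond=None)[0]; return x, np.linalg.norm(A@x-b)
def box(mask,z,KV):
    c=max(cv2.findContours(mask.astype(np.uint8),0,1)[0],key=cv2.contourArea)[:,0]
    P=onplane(c,z,KV)[:,:2]*1000
    (cx,cy),(w,h),a=cv2.minAreaRect(P.astype(np.float32)); return np.round([cx,cy,w,h,a],1)
E
python3 - <<'E'
from h import *
KV=cam("top"); read_camera("top")
for n,z in (("clamp",.02),("bottle",.066),("tray",.014),("handle",.116),("jar",.09),("mug",.09),("screwdriver",.015)):
    d=regions_of(n,"top")
    if d: print(n,round(d[0]["score"],2),box(d[0]["region"],z,KV))
for n,z in (("pointer",(352,232)),):print(onplane(z,.022,KV))
KS=cam("scene"); print("tab scene",onplane((347,272),.018,KS),"ptr",onplane((325,291),.023,KS))
E
python3 -c "
import cv2;a=cv2.imread('pics/top0.png')[160:310,180:520];cv2.imwrite('pics/t1.png',cv2.resize(a,(800,353),interpolation=2))"
```

```text
clamp 0.66 [601.1  10.6 119.9 270.8  11.8]
bottle 0.93 [623.3  43.5 161.1  47.7  10.5]
tray 0.86 [ 609.9 -340.2  143.2  147.5   20.1]
handle 0.74 [602.4 -61.8  79.   28.4   9. ]
jar 0.78 [556.3 284.3  81.7  61.4  65.5]
mug 0.9 [ 752.  -188.2  102.4  100.5    1.7]
screwdriver 0.82 [778.6 129.5 199.4  27.7  77.1]
[[ 0.67027156 -0.05555404  0.022     ]]
tab scene [[0.67464649 0.02749835 0.018     ]] ptr [[ 0.67719364 -0.05573088  0.023     ]]
```

View pics/t1.png

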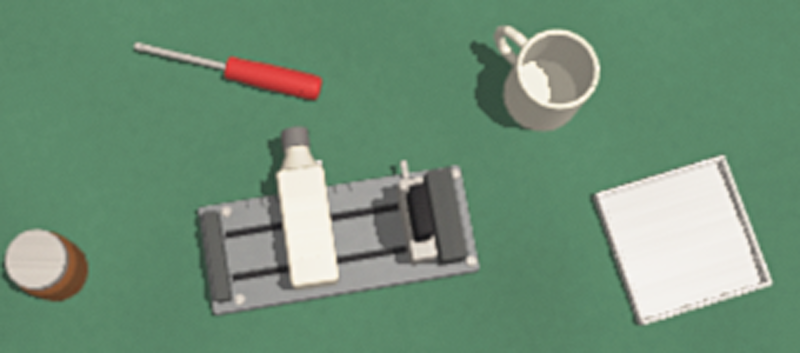

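Call:
{"method": "servo_tool", "body": {"deltas": [{"dp": [0.03,-0.045,0.01],"yaw": 3},{"dp": [0.06,-0.09,0.02],"yaw": 6},{"dp": [0.09,-0.135,0.03],"yaw": 9},{"dp": [0.12,-0.18,0.04],"yaw": 12},{"dp": [0.15,-0.22,0.05],"yaw": 15},{"dp": [0.18,-0.26,0.06],"yaw": 18},{"dp": [0.21,-0.3,0.06],"yaw": 21},{"dp": [0.24,-0.34,0.06],"yaw": 24},{"dp": [0.27,-0.38,0.06],"yaw": 26},{"dp": [0.3,-0.42,0.06],"yaw": 28},{"dp": [0.33,-0.46,0.06],"yaw": 29},{"dp": [0.36,-0.5,0.06],"yaw": 29}]}}

```text
time_s: 2.7
tcp_pos: [0.5659, 0.1545, 0.2917]
tool_rot: [0.0, -0.089, 0.996, 0.0]
wrist_force: [0.6, -0.2, 0.2]
gripper_width: 1.0
```

Call:
{"method": "servo_tool", "body": {"deltas": [{"dp": [0.03,-0.035,0]},{"dp": [0.05,-0.07,0]},{"dp": [0.06,-0.1,0]},{"dp": [0.06,-0.12,0]},{"dp": [0.06,-0.12,0]},{"dp": [0.06,-0.12,0]}]}}

```text
invalid input at $.deltas[0]: expected keys dp, yaw
```

Call:
{"method": "servo_tool", "body": {"deltas": [{"dp": [0.03,-0.035,0],"yaw": 0},{"dp": [0.05,-0.07,0],"yaw": 0},{"dp": [0.06,-0.1,0],"yaw": 0},{"dp": [0.06,-0.12,0],"yaw": 0},{"dp": [0.06,-0.12,0],"yaw": 0}]}}

```text
time_s: 3.2
tcp_pos: [0.6262, 0.0297, 0.2918]
tool_rot: [0.0, -0.085, 0.996, -0.001]
wrist_force: [-0.6, -0.8, 0.1]
gripper_width: 0.997
```

```bash
python3 - <<'E'
from h import *
s=state(); KV=cam("wrist",s); im=read_camera("wrist"); cv2.imwrite("pics/w1.png",im[:,:,::-1]); np.savez("pics/w1.npz",K=KV[0],V=KV[1])
for n,z in (("clamp",.02),("bottle",.066),("handle",.116),("tab",.02),("pointer",.022)):
    for d in regions_of(n,"wrist")[:1]: print(n,round(d["score"],2),d["pixel"],box(d["region"],z,KV),onplane(d["pixel"],z,KV))
E
```

```text
clamp 0.84 [284.6, 165.8] [604.   14.6 121.6 272.6  11.1] [[ 0.59763135 -0.01102277  0.02      ]]
bottle 0.87 [334.6, 192.0] [622.6  47.5 154.9  45.5   9.6] [[0.60987765 0.043233   0.066     ]]
handle 0.91 [223.7, 174.8] [613.3 -52.6  82.   39.    9.8] [[ 0.60499876 -0.05184324  0.116     ]]
tab 0.46 [225.1, 179.4] [629.5 -74.5 110.   51.   10. ] [[ 0.62262131 -0.0714909   0.02      ]]
pointer 0.9 [223.6, 180.7] [628.6 -73.7 108.4  49.6  10.2] [[ 0.62396811 -0.07247219  0.022     ]]
```

View pics/w1.png

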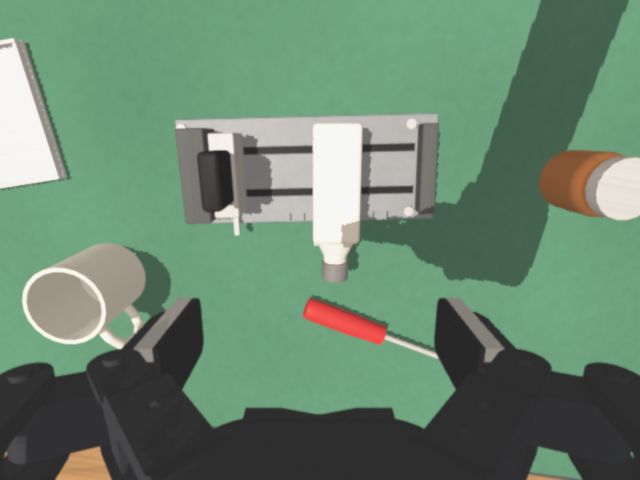

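The wrist view shows the bottle lying straight from (337,124) to its grey cap at (335,271). The handle is at (214,180), the pointer tip at (237,233), and the red end of the screwdriver at (308,308), close beyond the cap. The bottle hides the tab.

```bash
python3 - <<'E'
from h import *
d=np.load("pics/w1.npz"); KW=(d["K"],d["V"]); KT=cam("top"); KS=cam("scene")
print("cap tri",tri([((335,271),KW),((305.4,218.6),KT)]), tri([((335,271),KW),((305.4,218.6),KT),((363,258.5),KS)]))
for n,p,z in (("cap",(335,271),.05),("capend",(335,281),.05),("capbase",(335,261),.05),("bodyend",(337,244),.066),("bottom",(337,124),.066),("sdr",(308,311),.02),("sdr2",(383,333),.02),("bed0",(177,121),.02),("bed1",(437,114),.02),("handle",(217,180),.116),("ptr",(237,234),.023),("mughandle",(120,345),.05)):
    print(n,np.round(onplane(p,z,KW)[0],4))
print("handle tri",tri([((216.5,180),KW),((359.5,250),KT)]),"tab",tri([((347,272),KS)])[0])
E
```

```text
cap tri (array([0.68600753, 0.05613808, 0.07525876]), np.float64(0.001801612582235287)) (array([0.69446379, 0.057912  , 0.04556523]), np.float64(0.0030834953272562983))
cap [0.6939 0.0598 0.05  ]
capend [0.705  0.0618 0.05  ]
capbase [0.683  0.0578 0.05  ]
bodyend [0.6603 0.0549 0.066 ]
bottom [0.5482 0.0341 0.066 ]
sdr [0.7583 0.0407 0.02  ]
sdr2 [0.771  0.1331 0.02  ]
bed0 [ 0.5717 -0.1267  0.02  ]
bed1 [0.5195 0.1346 0.02  ]
handle [ 0.6102 -0.0568  0.116 ]
ptr [ 0.6793 -0.0514  0.023 ]
mughandle [ 0.8208 -0.1603  0.05  ]
handle tri (array([ 0.61941951, -0.07108837,  0.05931559]), np.float64(0.0008177433289315276)) tab [ 0.56347985  0.20817327 -0.14945969]
```

Call:
{"method": "servo_tool", "body": {"deltas": [{"dp": [0.035,0.015,-0.03],"yaw": 1},{"dp": [0.067,0.0285,-0.07],"yaw": 1},{"dp": [0.067,0.0285,-0.11],"yaw": 1},{"dp": [0.067,0.0285,-0.15],"yaw": 1},{"dp": [0.067,0.0285,-0.18],"yaw": 1},{"dp": [0.067,0.0285,-0.21],"yaw": 1},{"dp": [0.067,0.0285,-0.23],"yaw": 1},{"dp": [0.067,0.0285,-0.25],"yaw": 1},{"dp": [0.067,0.0285,-0.262],"yaw": 1},{"dp": [0.067,0.0285,-0.27],"yaw": 1},{"dp": [0.067,0.0285,-0.27],"yaw": 1}]}}

```text
time_s: 4.6
tcp_pos: [0.6922, 0.0655, 0.021]
tool_rot: [-0.0, -0.099, 0.995, 0.001]
wrist_force: [0.1, 0.2, -0.4]
gripper_width: 0.995
```

Call:
{"method": "servo_tool", "body": {"deltas": [{"dp": [0,0,0],"yaw": 0},{"dp": [0,0,0],"yaw": 0},{"dp": [0,0,0],"yaw": 0},{"dp": [0,0,0],"yaw": 0},{"dp": [0,0,0],"yaw": 0},{"dp": [0,0,0],"yaw": 0},{"dp": [0,0,0],"yaw": 0},{"dp": [0,0,0],"yaw": 0}], "fingers": -1, "squeeze": 25}}

```text
time_s: 5.4
tcp_pos: [0.6929, 0.0652, 0.0215]
tool_rot: [0.0, -0.099, 0.995, 0.0]
wrist_force: [1.1, -1.1, 3.2]
gripper_width: 0.323
```

```bash
python3 - <<'E'
from h import *
s=state(); print(s["tcp_pos"],s["wrist_force"],s["gripper_width"])
a=read_camera("scene")[200:320,230:430]; b=read_camera("wrist")
cv2.imwrite("pics/g1.png",np.hstack([cv2.resize(a,(400,240)),cv2.resize(b,(320,240))])[:,:,::-1])
E
```

```text
[0.69289732 0.06517844 0.02147806] [ 1.1069861  -1.13917415  3.18450727] 0.32261709776302566
```

View pics/g1.png

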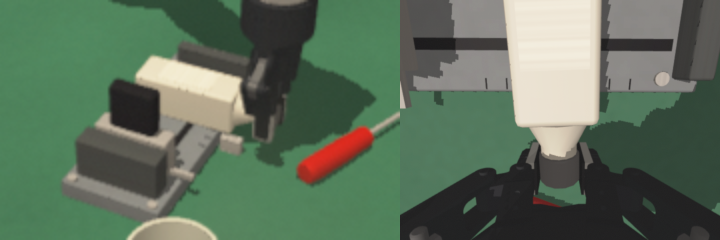

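Call:
{"method": "servo_tool", "body": {"deltas": [{"dp": [-0.004,-0.001,0.019],"yaw": 0},{"dp": [-0.011,-0.002,0.037],"yaw": 0},{"dp": [-0.02,-0.004,0.055],"yaw": 0},{"dp": [-0.031,-0.006,0.07],"yaw": 0},{"dp": [-0.043,-0.008,0.085],"yaw": 0},{"dp": [-0.058,-0.011,0.097],"yaw": 0},{"dp": [-0.075,-0.014,0.108],"yaw": 0},{"dp": [-0.091,-0.017,0.117],"yaw": 0},{"dp": [-0.11,-0.021,0.123],"yaw": 0},{"dp": [-0.129,-0.024,0.128],"yaw": 0},{"dp": [-0.129,-0.024,0.128],"yaw": 0}]}}

```text
time_s: 6.6
tcp_pos: [0.5607, 0.041, 0.1502]
tool_rot: [-0.001, -0.099, 0.995, 0.001]
wrist_force: [-0.2, -0.3, -2.4]
gripper_width: 0.324
```

```bash
python3 - <<'E'
from h import *
s=state(); print(s["tcp_pos"],s["wrist_force"],s["gripper_width"])
a=read_camera("scene")[140:320,190:430]; b=read_camera("wrist")
cv2.imwrite("pics/g2.png",np.hstack([cv2.resize(a,(480,360)),cv2.resize(b,(320,360))])[:,:,::-1])
E
```

```text
[0.56073149 0.04098362 0.1501552 ] [-0.20727588 -0.25782996 -2.36773763] 0.3242877923811896
```

View pics/g2.png

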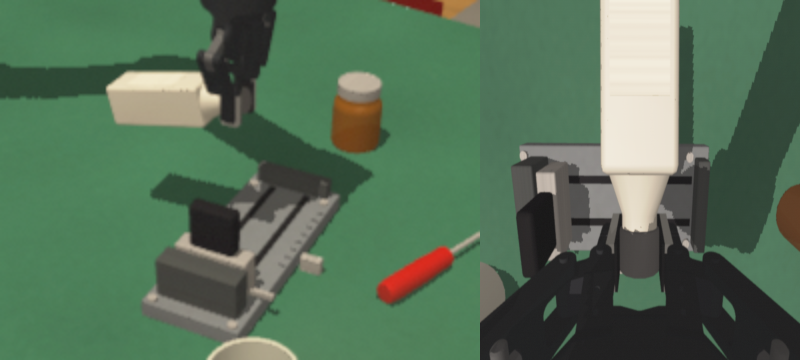

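The bottle is off the bed at (160,98) in the left crop, but the grip is tight enough to keep it horizontal instead of letting it hang. The tab now shows at (312,264) in that crop. I'll loosen the grip and lift briskly so the bottle swings down.

Call:
{"method": "servo_tool", "body": {"deltas": [{"dp": [0,0,0],"yaw": 0},{"dp": [0,0,0],"yaw": 0},{"dp": [0,0,0.05],"yaw": 0},{"dp": [0,0,0.1],"yaw": 0},{"dp": [0,0,0.1],"yaw": 0},{"dp": [0,0,0.1],"yaw": 0}], "squeeze": 20}}

```text
time_s: 7.3
tcp_pos: [0.5642, 0.0418, 0.2507]
tool_rot: [0.002, -0.099, 0.995, 0.001]
wrist_force: [-0.4, -0.7, -3.7]
gripper_width: 0.318
```

```bash
cat >> h.py <<'E'
def bottle_tilt():
    s=state(); KV=cam("scene"); read_camera("scene"); d=regions_of("bottle","scene")
    if not d: print("no bottle"); return
    d=d[0]; y,x=np.nonzero(d["region"]); v=np.linalg.eigh(np.cov(np.c_[x,y].T))[1][:,1]
    g=np.array(s["tcp_pos"])+[0,0,r.grip_point_offset]; g2=proj([g,g+[0,0,-.1],g+[-.098,-.019,0]],KV)
    print("score",round(d["score"],2),"pix",d["pixel"],"dir",np.round(v,2),"grip",g2[0].round(),"down",(g2[1]-g2[0]).round(),"horiz",(g2[2]-g2[0]).round())
    print(np.round(s["tcp_pos"],4),np.round(s["wrist_force"],1),np.round(s["wrist_torque"],3),round(s["gripper_width"],3),s["time_s"])
E
python3 -c "
from h import *
bottle_tilt()"
```

```text
score 0.68 pix [189.9, 371.2] dir [-0.94  0.35] grip [311. 146.] down [-0. 45.] horiz [-44.  -9.]
[0.5642 0.0418 0.2507] [-0.4 -0.7 -3.7] [ 0.009 -0.014  0.012] 0.318 7.3
```

```bash
python3 - <<'E'
from h import *
a=read_camera("scene")[60:300,190:430]
cv2.imwrite("pics/g3.png",cv2.resize(a,(480,480))[:,:,::-1])
E
```

```text
(no output)
```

View pics/g3.png

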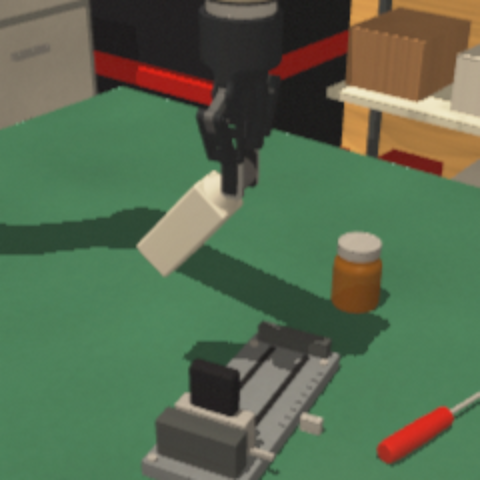

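The picture shows the bottle swung to about 45°, body at (185,225) and grip at (238,178). A few short shakes up and toward the robot should bring it the rest of the way.

Call:
{"method": "servo_tool", "body": {"deltas": [{"dp": [-0.02,0,0.05],"yaw": 0},{"dp": [0,0,0.02],"yaw": 0},{"dp": [-0.025,0,0.06],"yaw": 0},{"dp": [0,0,0.03],"yaw": 0},{"dp": [-0.025,0,0.07],"yaw": 0},{"dp": [0,0,0.04],"yaw": 0},{"dp": [-0.025,0,0.08],"yaw": 0},{"dp": [0,0,0.05],"yaw": 0},{"dp": [0,0,0.05],"yaw": 0},{"dp": [0,0,0.05],"yaw": 0}]}}

```text
time_s: 8.45
tcp_pos: [0.5613, 0.0416, 0.2954]
tool_rot: [-0.004, -0.099, 0.995, 0.0]
wrist_force: [0.7, 0.3, -2.0]
gripper_width: 0.315
```

```bash
cat >> h.py <<'E'
def tilt():
    s=state(); KV=cam("scene"); im=read_camera("scene"); g=np.array(s["tcp_pos"])+[0,0,r.grip_point_offset]
    q=proj([g],KV)[0]; hsv=cv2.cvtColor(im,cv2.COLOR_RGB2HSV); m=((hsv[...,1]<75)&(hsv[...,2]>110)).astype(np.uint8)
    Y,X=np.mgrid[:480,:640]; m[np.hypot(X-q[0],Y-q[1])>90]=0; m[Y<q[1]-15]=0
    n,l,st,ce=cv2.connectedComponentsWithStats(m); k=min((i for i in range(1,n) if st[i,4]>250),key=lambda i:np.hypot(*(ce[i]-q)))
    y,x=np.nonzero(l==k); v=np.linalg.eigh(np.cov(np.c_[x,y].T))[1][:,1]; c=ce[k]
    # centre of body = 57.5 mm up => 0.09 m from grip
    u=np.array([-.982,-.19,0]); t=np.radians(np.arange(-30,95,1)); P=g+.089*(np.sin(t)[:,None]*u+np.cos(t)[:,None]*[0,0,-1])
    e=np.linalg.norm(proj(P,KV)-c,axis=1); print("area",len(x),"centroid",c.round(1),"grip px",q.round(),"axis",v.round(2),"tilt deg",np.degrees(t[e.argmin()]).round(),"res px",e.min().round(1))
    print(np.round(s["tcp_pos"],4),np.round(s["tool_rot"],3),np.round(s["wrist_force"],1),round(s["gripper_width"],3),s["time_s"]); return im
E
python3 -c "
from h import *
cv2.imwrite('pics/g4.png',tilt()[:,:,::-1])"
```

```text
area 1806 centroid [309.3 166. ] grip px [310. 124.] axis [-0.03  1.  ] tilt deg 0.0 res px 0.3
[0.5613 0.0416 0.2954] [-0.004 -0.099  0.995  0.   ] [ 0.7  0.3 -2. ] 0.315 8.45
```

Call:
{"method": "servo_tool", "body": {"deltas": [{"dp": [0.002,-0.015,0],"yaw": 0},{"dp": [0.006,-0.045,0],"yaw": 0},{"dp": [0.011,-0.085,0],"yaw": 0},{"dp": [0.017,-0.13,0],"yaw": 0},{"dp": [0.022,-0.175,0],"yaw": 0},{"dp": [0.028,-0.22,0],"yaw": 0},{"dp": [0.034,-0.265,0],"yaw": 0},{"dp": [0.039,-0.305,0],"yaw": 0},{"dp": [0.043,-0.34,0],"yaw": 0},{"dp": [0.047,-0.365,0],"yaw": 0},{"dp": [0.049,-0.38,0],"yaw": 0},{"dp": [0.049,-0.382,0],"yaw": 0}], "squeeze": 40}}

```text
time_s: 9.7
tcp_pos: [0.6092, -0.3433, 0.2965]
tool_rot: [-0.004, -0.098, 0.995, -0.0]
wrist_force: [-0.9, 1.0, -2.0]
gripper_width: 0.31
```

Call:
{"method": "servo_tool", "body": {"deltas": [{"dp": [0,0,-0.015],"yaw": 0},{"dp": [0,0,-0.04],"yaw": 0},{"dp": [0,0,-0.065],"yaw": 0},{"dp": [0,0,-0.085],"yaw": 0},{"dp": [0,0,-0.1],"yaw": 0},{"dp": [0,0,-0.11],"yaw": 0},{"dp": [0,0,-0.11],"yaw": 0}]}}

```text
time_s: 10.4
tcp_pos: [0.6087, -0.342, 0.1849]
tool_rot: [-0.005, -0.098, 0.995, 0.001]
wrist_force: [0.3, -0.2, -2.6]
gripper_width: 0.318
```

```bash
python3 - <<'E'
from h import *
im=tilt(); a=im[240:440,90:340]
KT=cam("top"); KS=cam("scene")
read_camera("top")
for c,K in (("scene",KS),("top",KT)):
    for d in regions_of("tray",c)[:1]: print(c,round(d["score"],2),box(d["region"],.014,K))
    for d in regions_of("bottle",c)[:1]: print(c,"bottle",round(d["score"],2),d["pixel"])
cv2.imwrite('pics/g5.png',cv2.resize(a,(750,600))[:,:,::-1])
E
```

```text
area 3923 centroid [184.1 333.4] grip px [172. 280.] axis [0.28 0.96] tilt deg -6.0 res px 7.5
[ 0.6087 -0.342   0.1849] [-0.005 -0.098  0.995  0.001] [ 0.3 -0.2 -2.6] 0.318 10.4
scene bottle 0.95 [181.5, 320.7]
top 0.96 [ 609.1 -338.6  139.7  142.8   18.9]
top bottle 0.68 [482.1, 255.1]
```

View pics/g5.png

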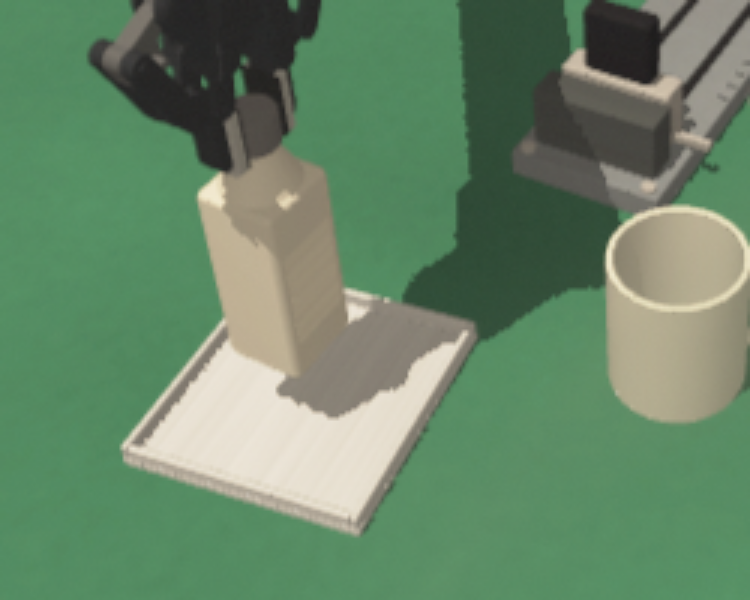

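The bottle hangs over the tray, body from (265,200) to (290,370), well inside the rim; it leans slightly, probably just perspective. I'll check that number, then lower it.

```bash
python3 - <<'E'
from h import *
s=state(); K=cam("scene"); g=np.array(s["tcp_pos"])+[0,0,.0187]
# bottle model corners for tilts, compare with seen silhouette edges (crop/3+offset)
seen=np.array([[203,200],[230,345],[327,175],[347,315],[297,375]])/3+[90,240]; print("seen",seen.round(1).tolist())
yaw=np.radians(10.7); u=np.array([np.cos(yaw),np.sin(yaw),0]); v=np.array([-u[1],u[0],0])
for t in (-10,-5,0,5,10):
    a=np.radians(t); ax=np.array([0,0,1])*np.cos(a)+u*np.sin(a); w=u*np.cos(a)-np.array([0,0,1])*np.sin(a)
    o=g-.147*ax; P=[o+h*ax+sx*.023*w+sy*.023*v for (h,sx,sy) in ((.115,-1,-1),(0,-1,-1),(.115,1,1),(0,1,1),(0,1,-1))]
    p=proj(P,K); print(t,p.round(1).tolist(),"rms",np.sqrt(((p-seen)**2).sum(1).mean()).round(1))
E
```

```text
seen [[157.7, 306.7], [166.7, 355.0], [199.0, 298.3], [205.7, 345.0], [189.0, 365.0]]
-10 [[154.8, 303.7], [178.0, 361.4], [199.6, 290.2], [218.9, 347.9], [200.8, 368.3]] rms 10.8
-5 [[152.9, 302.2], [171.5, 358.4], [198.4, 290.9], [212.8, 346.8], [194.5, 367.0]] rms 6.6
0 [[151.1, 300.6], [164.9, 355.0], [197.1, 291.5], [206.5, 345.2], [188.2, 365.2]] rms 5.2
5 [[149.4, 299.0], [158.4, 351.1], [195.7, 291.9], [200.2, 343.2], [181.7, 362.9]] rms 8.4
10 [[147.8, 297.2], [151.9, 346.9], [194.2, 292.1], [193.9, 340.7], [175.1, 360.1]] rms 13.5
```

Call:
{"method": "servo_tool", "body": {"deltas": [{"dp": [0,0,-0.01],"yaw": 0},{"dp": [0,0,-0.02],"yaw": 0},{"dp": [0,0,-0.03],"yaw": 0},{"dp": [0,0,-0.036],"yaw": 0},{"dp": [0,0,-0.042],"yaw": 0},{"dp": [0,0,-0.045],"yaw": 0},{"dp": [0,0,-0.045],"yaw": 0}]}}

```text
time_s: 11.4
tcp_pos: [0.6095, -0.3436, 0.1421]
tool_rot: [-0.003, -0.097, 0.995, -0.0]
wrist_force: [-0.1, -0.2, -2.2]
gripper_width: 0.31
```

Tilt about 0° fits the picture best. Lowering to contact.

Call:
{"method": "servo_tool", "body": {"deltas": [{"dp": [0,0,-0.003],"yaw": 0},{"dp": [0,0,-0.006],"yaw": 0},{"dp": [0,0,-0.008],"yaw": 0},{"dp": [0,0,-0.01],"yaw": 0},{"dp": [0,0,-0.01],"yaw": 0}], "squeeze": 25}}

```text
time_s: 11.9
tcp_pos: [0.6117, -0.3446, 0.1383]
tool_rot: [0.0, -0.097, 0.995, -0.002]
wrist_force: [-3.5, 3.3, 18.9]
gripper_width: 0.313
```

Call:
{"method": "servo_tool", "body": {"deltas": [{"dp": [0,0,0.001],"yaw": 0},{"dp": [0,0,0.001],"yaw": 0},{"dp": [0,0,0.001],"yaw": 0}]}}

```text
time_s: 12.2
tcp_pos: [0.6115, -0.3445, 0.1388]
tool_rot: [-0.0, -0.097, 0.995, -0.001]
wrist_force: [0.2, -0.0, -1.4]
gripper_width: 0.311
```

```bash
python3 - <<'E'
from h import *
s=state(); print(s["tcp_pos"],s["wrist_force"])
K=cam("scene"); im=read_camera("scene"); g=np.array(s["tcp_pos"])
yaw=np.radians(10.7); u=np.array([np.cos(yaw),np.sin(yaw),0]); v=np.array([-u[1],u[0],0]); o=np.array([g[0],g[1],.004])
c=im.copy()
for sx,sy in ((-1,-1),(1,1),(1,-1)):
    p=proj([o+sx*.023*u+sy*.023*v,o+sx*.023*u+sy*.023*v+[0,0,.115]],K).round().astype(int); cv2.line(c,tuple(map(int,p[0])),tuple(map(int,p[1])),(255,0,0),1)
cv2.imwrite('pics/g6.png',cv2.resize(np.hstack([im[280:400,130:250],c[280:400,130:250]]),(800,400))[:,:,::-1])
E
```

```text
[ 0.61145662 -0.34454156  0.13879276] [ 0.24157422 -0.00141622 -1.40245352]
```

View pics/g6.png

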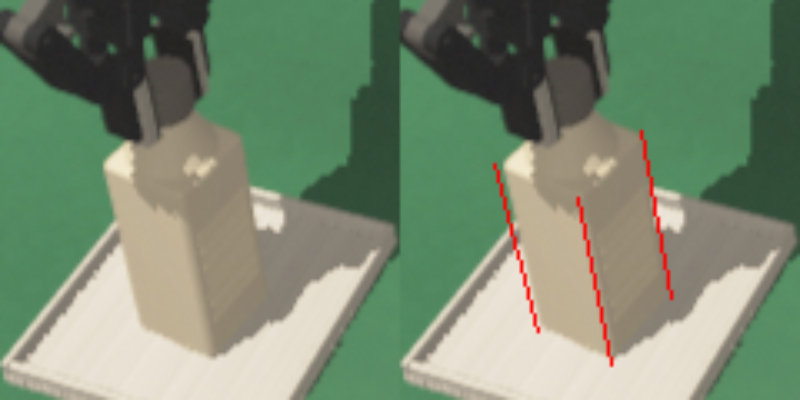

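The bottle stands in the tray. Its edges run parallel to the vertical lines I projected at (538,330), (612,365) and (672,298). Releasing.

Call:
{"method": "servo_tool", "body": {"deltas": [{"dp": [0,0,0],"yaw": 0},{"dp": [0,0,0],"yaw": 0},{"dp": [0,0,0],"yaw": 0},{"dp": [0,0,0],"yaw": 0},{"dp": [0,0,0],"yaw": 0},{"dp": [0,0,0.02],"yaw": 0},{"dp": [0,0,0.05],"yaw": 0},{"dp": [0,0,0.09],"yaw": 0},{"dp": [0,0,0.13],"yaw": 0},{"dp": [0,0,0.16],"yaw": 0},{"dp": [0,0,0.16],"yaw": 0}], "fingers": 1}}

```text
time_s: 13.35
tcp_pos: [0.6131, -0.346, 0.3046]
tool_rot: [0.004, -0.097, 0.995, -0.004]
wrist_force: [0.8, 1.2, -0.5]
gripper_width: 1.005
```

Call:
{"method": "servo_tool", "body": {"deltas": [{"dp": [0.0,0.04,0],"yaw": 0},{"dp": [0.0,0.08,0],"yaw": 0},{"dp": [0,0.12,0],"yaw": 0},{"dp": [0,0.16,0],"yaw": 0},{"dp": [0,0.2,0],"yaw": 0},{"dp": [0.005,0.24,0],"yaw": 0},{"dp": [0.01,0.28,0],"yaw": 0},{"dp": [0.01,0.31,0],"yaw": 0},{"dp": [0.01,0.33,0],"yaw": 0},{"dp": [0.01,0.33,0],"yaw": 0},{"dp": [0.01,0.33,0],"yaw": 0},{"dp": [0.01,0.33,0],"yaw": 0}]}}

```text
time_s: 14.55
tcp_pos: [0.6229, -0.0181, 0.3044]
tool_rot: [0.004, -0.096, 0.995, -0.005]
wrist_force: [0.2, -0.5, -0.2]
gripper_width: 0.999
```

```bash
python3 - <<'E'
from h import *
s=state(); KV=cam("wrist",s); im=read_camera("wrist"); np.savez("pics/w2.npz",K=KV[0],V=KV[1])
print(s["tcp_pos"],s["tool_rot"],s["time_s"])
for n,z in (("clamp",.02),("handle",.116),("tab",.02),("pointer",.022)):
    for d in regions_of(n,"wrist")[:2]: print(n,round(d["score"],2),d["pixel"],box(d["region"],z,KV))
KS=cam("scene"); sc=read_camera("scene"); d=regions_of("bottle","scene")
if d: print("bottle",d[0]["score"],d[0]["pixel"])
yy=int(d[0]["pixel"][1]) if d else 330
cv2.imwrite("pics/w2s.png",sc[:,:,::-1]); cv2.imwrite("pics/w2w.png",im[:,:,::-1])
b=cv2.resize(sc[270:400,120:250],(360,360))
cv2.imwrite("pics/w2.png",np.hstack([cv2.resize(im[60:420,:440],(440,360)),b])[:,:,::-1])
E
```

```text
[ 0.62289884 -0.01807213  0.30436377] [ 0.00370835 -0.09604862  0.99535937 -0.00454273] 14.55
clamp 0.95 [351.5, 175.1] [604.1  16.3 124.3 275.3  11. ]
handle 0.89 [276.9, 184.2] [611.9 -57.8  83.   28.4   8.8]
pointer 0.73 [277.6, 184.9] [627.5 -66.8 108.7  37.4   8.7]
bottle 0.57 [183.8, 343.4]
```

View pics/w2.png

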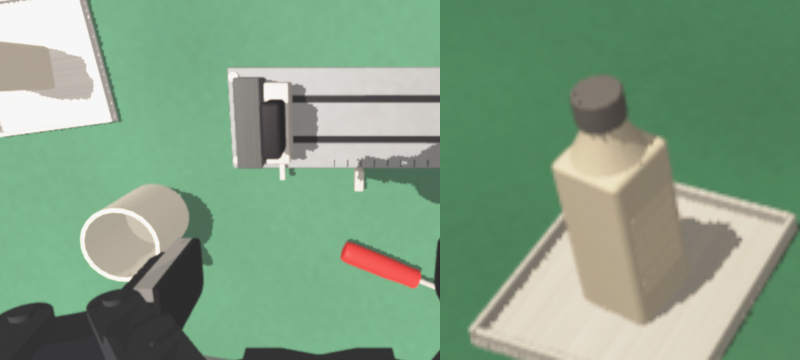

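The bottle is upright and free in the tray at (615,205) in the right half, with the mug undisturbed. In the left half the pointer is at (283,172), the tab at (360,180) and the handle top near (273,129). Moving above the handle for a second view, so I can triangulate it.

Call:
{"method": "servo_tool", "body": {"deltas": [{"dp": [-0.006,-0.02,-0.025],"yaw": 0},{"dp": [-0.013,-0.047,-0.054],"yaw": 0},{"dp": [-0.013,-0.047,-0.054],"yaw": 0},{"dp": [-0.013,-0.047,-0.054],"yaw": 0}]}}

```text
time_s: 15.3
tcp_pos: [0.6098, -0.0641, 0.2503]
tool_rot: [0.003, -0.096, 0.995, -0.004]
wrist_force: [-0.1, 0.9, 0.5]
gripper_width: 1.0
```

```bash
python3 - <<'E'
from h import *
s=state(); KV=cam("wrist",s); im=read_camera("wrist"); np.savez("pics/w3.npz",K=KV[0],V=KV[1])
print(s["tcp_pos"],s["tool_rot"],s["time_s"])
cv2.imwrite("pics/w3w.png",im[:,:,::-1]); print(proj([[.62,-.066,.116],[.604,.015,.02]],KV))
x0,y0=220,90; c=cv2.resize(im[y0:y0+240,x0:x0+260],None,fx=2.5,fy=2.5,interpolation=2)
e=cv2.imread("pics/w2w.png")[:,:,::-1]
cv2.imwrite("pics/w3.png",c[:,:,::-1])
E
```

```text
[ 0.60982473 -0.0641468   0.25025057] [ 0.00347827 -0.09610818  0.99535695 -0.00395723] 15.3
[[313.35224002 239.35686669]
 [399.71046764 213.70303877]]
```

View pics/w3.png

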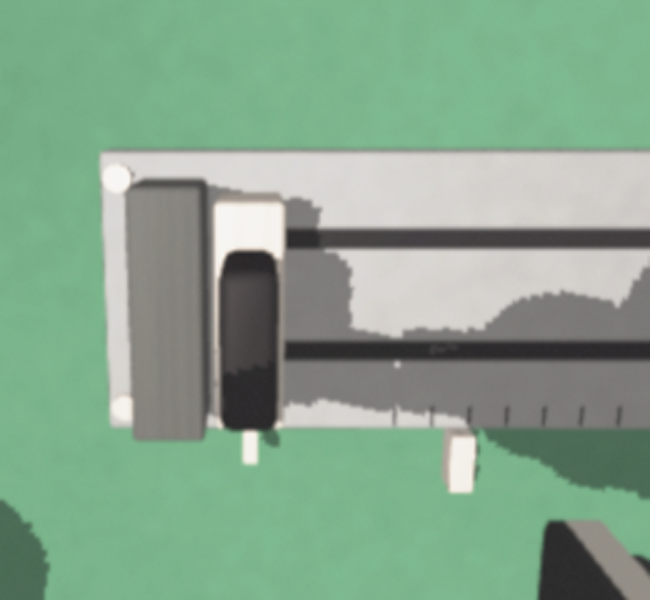

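The close view shows the handle top centred at (249,340) in the crop, the pointer at (250,450) and the tab's top face at (462,464). All are clear to reach.

```bash
python3 - <<'E'
from h import *
L=lambda n:(lambda d:(d["K"],d["V"]))(np.load(f"pics/{n}.npz"))
K2,K3=L("w2"),L("w3"); f=lambda a,b:(220+a/2.5,90+b/2.5)
yaw=np.radians(11.0); R2=np.array([[np.cos(yaw),np.sin(yaw)],[-np.sin(yaw),np.cos(yaw)]])
print("tab tri",tri([(f(461.5,464),K3),((360,240),K2)]),"ptr tri",tri([(f(250,462),K3),((283,239),K2)]))
H=onplane(f(249.5,340),.116,K3)[0]; P=onplane(f(250,455),.024,K3)[0]; T=onplane(f(461.5,464),.019,K3)[0]
print("handle",H,"ptr",P,"tab",T); print("clamp-frame ptr->tab",R2@(T-P)[:2],"handle->ptr",R2@(P-H)[:2])
a=onplane(f(102,152),.02,K3)[0];b=onplane(f(650,150),.02,K3)[0];print("bed yaw",np.degrees(np.arctan2(-(b-a)[0],(b-a)[1])))
a=onplane(f(130,428),.02,K3)[0];b=onplane(f(640,429),.02,K3)[0];print("bed yaw",np.degrees(np.arctan2(-(b-a)[0],(b-a)[1])))
E
```

```text
tab tri (array([0.66547976, 0.0365848 , 0.01842188]), np.float64(0.0011056555301811157)) ptr tri (array([ 0.67807018, -0.04979081,  0.02915226]), np.float64(0.0005355425816443254))
handle [ 0.60906088 -0.06326069  0.116     ] ptr [ 0.67734037 -0.05022986  0.024     ] tab [0.66601632 0.03609287 0.019     ]
clamp-frame ptr->tab [0.00535515 0.08689746] handle->ptr [ 0.06951141 -0.00023692]
bed yaw 11.284325389899942
bed yaw 11.123448338704987
```

Call:
{"method": "servo_tool", "body": {"deltas": [{"dp": [-0.001,0.001,-0.03],"yaw": 0},{"dp": [-0.001,0.001,-0.065],"yaw": 0},{"dp": [-0.001,0.001,-0.1],"yaw": 0},{"dp": [-0.001,0.001,-0.13],"yaw": 0},{"dp": [-0.001,0.001,-0.155],"yaw": 0},{"dp": [-0.001,0.001,-0.168],"yaw": 0},{"dp": [-0.001,0.001,-0.174],"yaw": 0},{"dp": [-0.001,0.001,-0.174],"yaw": 0}]}}

```text
time_s: 16.15
tcp_pos: [0.6103, -0.0615, 0.0775]
tool_rot: [0.005, -0.097, 0.995, -0.004]
wrist_force: [0.2, -0.3, -0.2]
gripper_width: 1.001
```

Call:
{"method": "servo_tool", "body": {"deltas": [{"dp": [0,0,0],"yaw": 0},{"dp": [0,0,0],"yaw": 0},{"dp": [0,0,0],"yaw": 0},{"dp": [0,0,0],"yaw": 0},{"dp": [0,0,0],"yaw": 0},{"dp": [0,0,0],"yaw": 0},{"dp": [0,0,0],"yaw": 0},{"dp": [0,0,0],"yaw": 0},{"dp": [0,0,0],"yaw": 0}], "fingers": -1, "squeeze": 70}}

```text
time_s: 17.05
tcp_pos: [0.6109, -0.0629, 0.0783]
tool_rot: [0.006, -0.097, 0.995, -0.004]
wrist_force: [-0.1, -4.3, 6.2]
gripper_width: 0.204
```

Gripped: 17 mm opening against the 18 mm handle. Pulling most of the way, then measuring.

Call:
{"method": "servo_tool", "body": {"deltas": [{"dp": [-0.001,0.006,0],"yaw": 0},{"dp": [-0.003,0.015,0],"yaw": 0},{"dp": [-0.005,0.026,0],"yaw": 0},{"dp": [-0.007,0.037,0],"yaw": 0},{"dp": [-0.01,0.048,0],"yaw": 0},{"dp": [-0.012,0.059,0],"yaw": 0},{"dp": [-0.014,0.069,0],"yaw": 0},{"dp": [-0.015,0.077,0],"yaw": 0},{"dp": [-0.016,0.082,0],"yaw": 0},{"dp": [-0.016,0.082,0],"yaw": 0},{"dp": [-0.016,0.082,0],"yaw": 0},{"dp": [-0.016,0.082,0],"yaw": 0}]}}

```text
time_s: 18.25
tcp_pos: [0.5957, 0.0149, 0.0784]
tool_rot: [0.006, -0.095, 0.995, -0.006]
wrist_force: [3.0, -10.4, -0.1]
gripper_width: 0.199
```

```bash
cat > m.py <<'E'
from h import *
s=state(); KV=cam("wrist",s); im=read_camera("wrist"); KS=cam("scene"); sc=read_camera("scene")
print(np.round(s["tcp_pos"],4),np.round(s["wrist_force"],1),round(s["gripper_width"],3),s["time_s"])
d=np.array(s["tcp_pos"])-[.6109,-.0629,.0783]; a=np.radians(11.2); print("moved along/across mm",1e3*(d[:2]@[-np.sin(a),np.cos(a)]),1e3*(d[:2]@[np.cos(a),np.sin(a)]))
pw=proj([[.666,.0363,.019]],KV)[0]; ps=proj([[.666,.0363,.019]],KS)[0]; print(pw,ps)
def crop(i,p,h,f):
    x,y=int(p[0])-h,int(p[1])-h; x=min(max(x,0),640-2*h); y=min(max(y,0),480-2*h); print("crop at",x,y,"x",f); return cv2.resize(i[y:y+2*h,x:x+2*h],(400,400),interpolation=2)
import sys
cv2.imwrite(sys.argv[1],np.hstack([crop(im,pw,50,4),crop(sc,ps,25,8)])[:,:,::-1])
E
python3 m.py pics/m1.png
```

```text
[0.5957 0.0149 0.0784] [  3.  -10.4  -0.1] 0.199 18.25
moved along/across mm 79.30543496108837 0.19970387871414175
[330.42574318 373.31267186] [345.96796689 268.08531166]
crop at 280 323 x 4
crop at 320 243 x 8
```

```bash
cat > prof.py <<'E'
from h import *
import sys
KS=cam("scene"); a=np.radians(11.2); u=np.array([np.cos(a),np.sin(a),0]); v=np.array([-u[1],u[0],0])
def prof(im,off,z):
    P=np.array([.6773,-.0502,z])+off*u; t=np.arange(-20,131,1.)/1000
    p=proj(P+t[:,None]*v,KS).astype(np.float32); h=cv2.cvtColor(im,cv2.COLOR_RGB2HSV)[...,1].astype(np.float32)
    return t*1e3,255-cv2.remap(h,p[None,:,0],p[None,:,1],cv2.INTER_LINEAR)[0]
now=read_camera("scene")[:,:,:]; cv2.imwrite("pics/now_s.png",now[:,:,::-1]); old=cv2.imread("pics/w2s.png")[:,:,::-1]
for off in (-.012,-.008,-.004,0):
  for nm,im,z in (("old",old,.022),("now",now,.022)):
    t,p=prof(np.ascontiguousarray(im),off,z); print(nm,off,p[::3].astype(int).tolist())
E
python3 prof.py
python3 -c "
from h import *
im=cv2.imread('pics/now_s.png'); t=cv2.cvtColor(im[255:285,328:368],cv2.COLOR_BGR2HSV)[...,1]; print('\n'.join(' '.join('%3d'%v for v in r) for r in t[::1,::1]))"
```

```text
old -0.012 [233, 233, 233, 234, 233, 233, 222, 213, 212, 211, 219, 228, 231, 233, 234, 233, 233, 235, 234, 234, 234, 233, 233, 233, 234, 233, 232, 234, 234, 235, 233, 235, 234, 233, 235, 232, 237, 238, 236, 237, 237, 238, 234, 235, 235, 236, 230, 235, 237, 239, 238]
now -0.012 [235, 234, 234, 235, 234, 233, 234, 233, 232, 234, 233, 232, 232, 234, 234, 234, 235, 235, 234, 234, 234, 233, 234, 234, 234, 234, 233, 233, 233, 235, 233, 233, 232, 226, 215, 212, 213, 218, 228, 234, 235, 236, 236, 235, 235, 235, 236, 236, 236, 234, 234]
old -0.008 [235, 237, 238, 233, 235, 233, 223, 215, 212, 212, 215, 231, 233, 236, 235, 233, 233, 236, 235, 234, 237, 237, 234, 230, 235, 235, 235, 235, 237, 237, 238, 235, 236, 235, 234, 235, 239, 238, 237, 236, 238, 236, 236, 237, 237, 236, 236, 236, 238, 236, 236]
now -0.008 [236, 237, 237, 239, 234, 235, 235, 236, 236, 236, 236, 233, 234, 239, 237, 237, 234, 235, 236, 234, 236, 236, 235, 236, 237, 237, 234, 236, 236, 237, 238, 236, 237, 221, 213, 212, 212, 214, 224, 234, 235, 234, 235, 238, 237, 237, 236, 237, 240, 238, 235]
old -0.004 [232, 233, 234, 230, 
[... 5125 characters left out ...]
  95  98  98  96  97  97  97  99  99 100  99  99 100 100 100
 17  22  22  19  50  94 101 101 100 100 101 101 100 100 101  99  99 100  97  99  99 101  99  97  99  97  97  97  99  98  98  97 100 100  99  99  98  98  99  98
 16  19  19  33  89 100 100 102  99  98 100 102 101 100 100 100  99  97  98  99 102 100 100 101  99  97  95  99  97  97  97  97  97  97  95 101 101  98  98  99
 19  19  32  60  98  99 100 100 100 100 100 101  99  99  97  98  99  99  98  99  99  99  99  97  96 100  95  95  97  97  99  99  97  97  97  95  97  98 101 102
 16  26  58  96  99 101  99 101  99 101  98  99 102  98  98  97  99  98  97  99  99  99  99  97  98  98  97  98  97  97  97  95  97  97  99  97  97  99  99 102
```

Numeric profiles put the opening at about 81.4 mm, against 86.9–87.2 mm measured for the tab. The servo lags about 4 mm under the spring load, so I add that to the move.

Call:
{"method": "servo_tool", "body": {"deltas": [{"dp": [-0.001,0.006,0],"yaw": 0},{"dp": [-0.0015,0.008,0],"yaw": 0},{"dp": [-0.002,0.0098,0],"yaw": 0},{"dp": [-0.002,0.0098,0],"yaw": 0},{"dp": [-0.002,0.0098,0],"yaw": 0},{"dp": [-0.002,0.0098,0],"yaw": 0},{"dp": [-0.002,0.0098,0],"yaw": 0},{"dp": [-0.002,0.0098,0],"yaw": 0}]}}

```text
time_s: 19.2
tcp_pos: [0.5946, 0.0206, 0.0784]
tool_rot: [0.007, -0.094, 0.995, -0.009]
wrist_force: [4.9, -10.8, 0.8]
gripper_width: 0.206
```

```bash
python3 m.py pics/m2.png; cat > fit.py <<'E'
from h import *
KS=cam("scene"); a=np.radians(11.2); u=np.array([np.cos(a),np.sin(a),0]); v=np.array([-u[1],u[0],0])
now=np.mean([read_camera("scene") for _ in range(4)],0).astype(np.uint8); cv2.imwrite("pics/now2_s.png",now[:,:,::-1]); old=cv2.imread("pics/w2s.png")[:,:,::-1]
def prof(im,off,z=.022):
    P=np.array([.6773,-.0502,z])+off*u; t=np.arange(-20,131,.5)/1000
    p=proj(P+t[:,None]*v,KS).astype(np.float32); h=cv2.cvtColor(np.ascontiguousarray(im),cv2.COLOR_RGB2HSV)[...,1].astype(np.float32)
    return t*1e3,cv2.remap(h,p[None,:,0],p[None,:,1],cv2.INTER_LINEAR)[0]
for off in (-.014,-.012,-.010,-.008,-.006):
    t,p=prof(old,off); q=prof(now,off)[1]; w=np.clip(p-q,0,None); d=np.clip(q-p,0,None)
    # difference: old pointer (p>q) near 5, new pointer (q>p) near 90
    cen=lambda w,c:(lambda s:(t[s]*np.clip(w[s]-4,0,None)).sum()/np.clip(w[s]-4,0,None).sum())(abs(t-c)<14)
    print(off,"opening",round(cen(d,90)-cen(w,4),2))
E
python3 fit.py
```

```text
[0.5946 0.0206 0.0784] [  4.9 -10.8   0.8] 0.206 19.2
moved along/across mm 85.08709328264186 0.22116691411139722
[321.51686728 373.06582066] [345.96796689 268.08531166]
crop at 271 323 x 4
crop at 320 243 x 8
-0.014 opening 88.88
-0.012 opening 88.29
-0.01 opening 88.51
-0.008 opening 88.05
-0.006 opening 88.02
```

View pics/m2.png

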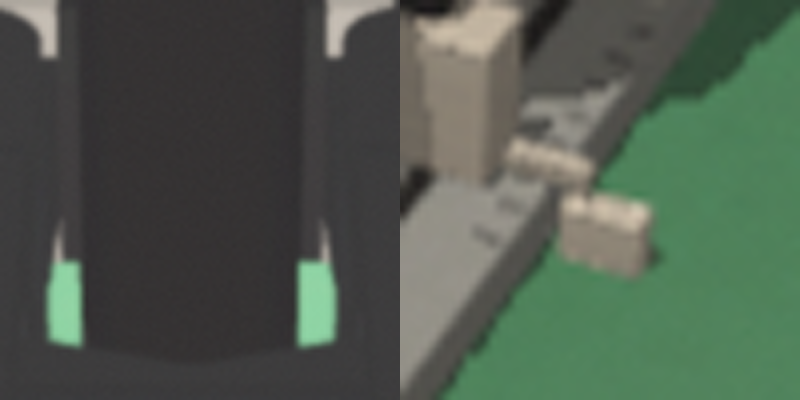

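The right crop shows the pointer ending at (590,170), just over the tab's top face at (605,205). The left crop is blocked by the fingers. The gripper travel says 85.1 mm and the profile says 88 mm, so I'll check with rectified template matching.

```bash
cat > rect.py <<'E'
from h import *
KS=cam("scene"); a=np.radians(11.2); u=np.array([np.cos(a),np.sin(a),0]); v=np.array([-u[1],u[0],0]); S=.25
def rect(im,z,x0,x1,y0,y1):  # rows = u (mm), cols = v (mm), relative to shut pointer
    U,V=np.meshgrid(np.arange(x0,x1,S),np.arange(y0,y1,S),indexing="ij")
    P=np.array([.6773,-.0502,z])+U[...,None]/1e3*u+V[...,None]/1e3*v
    p=proj(P.reshape(-1,3),KS).reshape(*U.shape,2).astype(np.float32)
    return cv2.remap(np.ascontiguousarray(im),p,None,cv2.INTER_CUBIC)
f=lambda n:cv2.imread(f"pics/{n}.png")[:,:,::-1]
def peak(M):
    i,j=np.unravel_index(M.argmax(),M.shape); return M.max(),i,j
def match(im,old,z,x0,x1,y0,y1,ch):
    T=ch(rect(old,z,x0,x1,y0,y1)); I=ch(rect(im,z,x0-4,x1+4,y0+65,y1+110))
    s,i,j=peak(cv2.matchTemplate(I,T,cv2.TM_CCOEFF_NORMED)); return round(float(s),3),i*S-4,j*S+65
sat=lambda i:cv2.cvtColor(i,cv2.COLOR_RGB2HSV)[...,1]
gray=lambda i:cv2.cvtColor(i,cv2.COLOR_RGB2GRAY)
if __name__=="__main__":
  old=f("w2s")
  for n in ("now_s","now2_s"):
    for z,box in ((.024,(-18,-4,-6,18)),(.024,(-14,-5,-4,14)),(.024,(-20,-5,-15,14)),(.066,(-45,-20,-20,20)),(.066,(-40,-25,-18,10))):
        print(n,z,box,"sat",match(f(n),old,z,*box,sat),"gray",match(f(n),old,z,*box,gray))
E
python3 rect.py
```

```text
now_s 0.024 (-18, -4, -6, 18) sat (0.964, np.float64(-1.25), np.float64(81.5)) gray (0.941, np.float64(0.25), np.float64(81.75))
now_s 0.024 (-14, -5, -4, 14) sat (0.964, np.float64(-2.75), np.float64(81.5)) gray (0.982, np.float64(-0.25), np.float64(82.0))
now_s 0.024 (-20, -5, -15, 14) sat (0.97, np.float64(-1.75), np.float64(81.5)) gray (0.879, np.float64(0.25), np.float64(81.75))
now_s 0.066 (-45, -20, -20, 20) sat (0.924, np.float64(-0.25), np.float64(82.75)) gray (0.827, np.float64(0.0), np.float64(80.75))
now_s 0.066 (-40, -25, -18, 10) sat (0.694, np.float64(1.0), np.float64(83.75)) gray (0.932, np.float64(0.5), np.float64(80.75))
now2_s 0.024 (-18, -4, -6, 18) sat (0.942, np.float64(-2.5), np.float64(87.75)) gray (0.946, np.float64(0.5), np.float64(87.75))
now2_s 0.024 (-14, -5, -4, 14) sat (0.949, np.float64(-0.5), np.float64(88.5)) gray (0.958, np.float64(0.75), np.float64(88.0))
now2_s 0.024 (-20, -5, -15, 14) sat (0.953, np.float64(-3.75), np.float64(87.5)) gray (0.826, np.float64(0.0), np.float64(88.25))
now2_s 0.066 (-45, -20, -20, 20) sat (0.938, np.float64(-0.5), np.float64(88.25)) gray (0.838, np.float64(0.0), np.float64(87.0))
now2_s 0.066 (-40, -25, -18, 10) sat (0.747, np.float64(0.25), np.float64(87.75)) gray (0.957, np.float64(0.0), np.float64(87.0))
```

```bash
python3 - <<'E'
import rect as Q
from h import *
L=lambda n:(lambda d:(d["K"],d["V"]))(np.load(f"pics/{n}.npz"))
for n in ("w2","w3"):
    Q.KS=L(n); im=Q.f(n+"w")
    for nm,z,b in (("ptr",.024,(-11,-3,-12,12)),("tab",.0185,(2,14,74,102))):
        i=Q.rect(im,z,*b); s=Q.sat(i).mean(0)[::4]; g=Q.gray(i).mean(0)[::4]
        print(n,nm,"v from",b[2],"\n sat",s.astype(int).tolist(),"\n gray",g.astype(int).tolist())
E
```

```text
w2 ptr v from -12 
 sat [78, 77, 76, 76, 76, 77, 78, 58, 28, 10, 6, 5, 7, 17, 28, 61, 81, 79, 77, 74, 71, 70, 69, 70] 
 gray [158, 158, 158, 158, 158, 157, 156, 171, 209, 241, 243, 244, 243, 231, 192, 160, 155, 155, 146, 123, 105, 99, 98, 101]
w2 tab v from 74 
 sat [80, 80, 80, 80, 81, 74, 46, 24, 16, 10, 9, 10, 11, 14, 15, 16, 17, 22, 27, 54, 77, 77, 79, 80, 80, 80, 80, 80] 
 gray [159, 160, 159, 159, 158, 159, 165, 192, 227, 241, 240, 237, 232, 226, 218, 219, 225, 201, 147, 105, 104, 124, 145, 154, 155, 155, 155, 154]
w3 ptr v from -12 
 sat [77, 78, 79, 78, 78, 78, 78, 76, 52, 21, 12, 11, 11, 12, 16, 45, 77, 78, 75, 76, 74, 73, 73, 76] 
 gray [160, 158, 156, 154, 152, 150, 151, 153, 171, 211, 230, 232, 232, 231, 217, 171, 142, 126, 113, 108, 105, 106, 111, 129]
w3 tab v from 74 
 sat [80, 80, 81, 78, 59, 30, 27, 29, 19, 11, 8, 8, 8, 9, 10, 9, 11, 18, 30, 68, 81, 80, 80, 80, 80, 80, 81, 82] 
 gray [159, 159, 159, 159, 160, 163, 166, 185, 221, 240, 241, 241, 241, 240, 240, 240, 240, 221, 163, 134, 148, 159, 160, 159, 159, 159, 159, 159]
```

The wrist profiles, taken from straight above, put the tab at 86.9 mm. The scene matches put the pointer at 87.0–87.8 mm, so it's on the mark within about 1 mm. A last numeric check on the bottle and the other objects before handing in.

```bash
python3 - <<'E'
from h import *
s=state(); im=read_camera("scene"); old=cv2.imread("pics/scene0.png")[:,:,::-1]; mid=cv2.imread("pics/w2s.png")[:,:,::-1]
df=lambda a,b,x,y,h:round(float(np.abs(a[y-h:y+h,x-h:x+h].astype(int)-b[y-h:y+h,x-h:x+h]).mean()),1)
print("bottle vs after release",df(im,mid,182,335,25),"mug",df(im,old,319,345,25),"jar",df(im,old,369,197,12),"screwdriver",df(im,old,401,277,12))
for n in ("bottle","mug","jar","screwdriver"):
    d=regions_of(n,"scene"); print(n,[(round(q["score"],2),np.round(q["pixel"]).tolist()) for q in d[:1]])
e=state(); print(s["tcp_pos"],e["tcp_pos"],e["wrist_force"],np.abs(e["qvel"]).max(),e["gripper_width"],e["time_s"])
E
```

```text
bottle vs after release 0.6 mug 3.3 jar 2.3 screwdriver 2.0
bottle [(0.77, [183.0, 347.0])]
mug [(0.86, [316.0, 345.0])]
jar [(0.95, [367.0, 198.0])]
screwdriver [(0.72, [402.0, 275.0])]
[0.59458282 0.02060524 0.07842633] [0.5945916  0.02057914 0.078409  ] [  4.17792591 -10.08220847   0.38080819] 0.0015092854268403079 0.20159781951431968 19.75
```

```bash
python3 -c "
from rig import r,state
print(r.close_job()); print(state()['tcp_pos'],state()['time_s'])"
```

```text
the job is handed in; nothing more can be done
None
the job is handed in; nothing more can be done
```

I stood the oil bottle upright in the drip tray and let go of it. Then I pulled the jaw open by its handle to the index tab and handed the job in at about 20 s, still gripping it there.

- **Bottle:** I picked it up by the cap. It first stayed horizontal in the grip, so I loosened the grip and shook it briefly until it hung straight down. After release it stood upright inside the tray, and the last picture shows it had not moved since.
- **Clamp:** The tab measured 86.9 mm of opening from straight above and up to 87.5 mm from other views. The scene camera put the pointer at 87.0–88.5 mm, mostly 87.0–88.3 mm, so I judge it on the mark to about 1 mm.
- **Disagreement:** The gripper's own travel gave only 85.1 mm. I put that down to the jaw being nudged about 2 mm when the fingers closed on the handle, and trusted the cameras. The fingers hid the pointer from the wrist camera, so I could not check it from close up.
- **Hold:** The arm was still, with about 11 N of spring load on the wrist and the handle pinched at 70 N.
- **Jar, mug and screwdriver:** They matched their starting positions within 3 pixels.

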